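# Set the blank selector of a leak tester by counting clicks

## Task

The six-sided selector on the leak tester carries no marks. Wind it anticlockwise (seen from above) until you feel its end stop, without forcing it; then turn it back clockwise by exactly four clicks, and with it resting in that fourth click press the start plunger on the same panel all the way down and let go. Leave the selector at four clicks and do not disturb the wrench, tape or funnel.

Things in the scene. Friction and masses are not known exactly. Their poses are not given: they have to be found in the camera images.
- tester: leak tester: grey plastic box, 170 mm (x) by 240 mm (y), fixed to the shelf, aluminium top panel 70 mm above the shelf. Origin: centre of its underside; z up. On the panel stand the selector (at y = +55 mm) and, 115 mm from it, the start plunger (at y = -60 mm); the flush gauge and the brass outlet on its +x side play no part
- selector_grip (a point): on the selector's upright axis, 94 mm above the shelf, a good height to grip; turns with it, its x axis square to one pair of flats. The selector is a plain black six-sided (hexagonal) knob, 38 mm across flats, 44 mm over corners, from 74 to 106 mm above the shelf, over a black collar 58 mm across and 3 mm high. Its angle does not tell the click: the stops sit anywhere
- selector_top (a point): centre of the selector's flat top, 106 mm above the shelf. The selector has nine resting clicks, evenly 0.30 rad (17 degrees) apart: click 0 at the anticlockwise end stop, click 8 at the clockwise end stop. It starts anywhere from click 2 to click 6. Its torque swings with every click: see selector_base
- selector_base (a point): where the selector's axis meets the panel, 70 mm above the shelf. Turned off a click, the selector resists with a torque growing to 0.25 N m near half-way, then snaps over and pulls on with up to 0.27 N m, fading to nil at the next click; let go, it drops into the nearest click. Past the first or last click it keeps rising, 4.5 N m per rad (a sprung stop); above 0.65 N m the stop is damaged
- metering_pin (a joint): pin inside the housing, driven by the selector, not visible: its travel in m, 0 at the anticlockwise stop and 0.00001 (0.01 mm) more for each click clockwise, so 0.00004 at click four. The judge uses it; its reading is far coarser than a click and no use for setting
- start_top (a point): centre of the flat top of the start plunger: an aluminium disc 24 mm across in a dark steel ring 40 mm across and 12 mm high; its top stands 22 mm above the panel (92 mm above the shelf) when up
- start (a joint): travel of the start plunger, m: 0 up, 0.006 fully down (5 N holds it there); it springs back when let go
- wrench: chrome adjustable wrench lying flat, 205 mm long, 12 mm high; origin near the middle of its underside, x towards its jaws; leave alone. (A fixed closed grey toolbox, 0.2 m high, stands well to the left of the work, beyond y = 0.38 m)
- tape: roll of plumber's tape on a white plastic spool lying flat, 58 mm across, 19 mm high; origin at the centre of its underside; leave alone
- funnel: small red silicone funnel standing on its wide mouth, 72 mm across, 62 mm high; origin at the centre of its mouth on the shelf; leave alone
- stop_pin (a joint): a second hidden pin, moved by the spring that carries the end stops: 0 at rest, 0.0001 m per rad of spring wind-up (4.5 N m per rad). The judge uses it: beyond 0.000015 either way (0.15 rad, about 0.67 N m on the selector) the stop is damaged. Its reading is too coarse to be of use

How it is judged:
On the way, in this order (a step that is already met when the one before it is completed fails the run):
1. the selector has been wound back to its anticlockwise end stop (click 0) (value of joint metering_pin below 1e-06 m), for 0.05 s.
2. the selector stands in click 4 (value of joint metering_pin between 3.7e-05 and 4.3e-05 m), for 0.3 s.
3. the start plunger is pressed fully down with the selector in click 4 (all of step 2 and value of joint start above 0.005 m), for 0.05 s.
At the end, for the whole second after the job is handed in: the selector rests in click 4 (metering pin at 0.04 mm, within 0.003 mm, which is 0.3 of a click), the start plunger is up again (under 1 mm down), and wrench, tape and funnel are within 15 mm of where they were (all of step 2 and value of joint start below 0.001 m); the robot touches nothing.
It fails at once if an end stop is forced (its spring wound more than 0.15 rad, about 0.67 N m on the selector) (value of joint stop_pin below -1.5e-05 m or value of joint stop_pin above 1.5e-05 m).
It fails at once if the start plunger is pressed while the selector is not in click 4 (value of joint start above 0.003 m and (value of joint metering_pin below 3.5e-05 m or value of joint metering_pin above 4.5e-05 m)).
It fails at once if the wrench, tape or funnel is disturbed (moved more than 15 mm) (distance of any of wrench, tape, funnel from where it was at the start of the episode above 0.015 m).
It also fails if it takes over 72 s, if anything falls off the work surface, if the arm or the gripper's body presses on something with over 40 N, if the wrist force passes 120 N, or if a joint passes its speed limit or range.

## Robot

A 7-joint arm with a two-finger parallel gripper is mounted at the origin on the work surface. World frame = base frame: x ahead of the robot, y to its left, z up, the work surface at z = 0. Lengths are in m, angles in rad, forces in N, time in s.
With the tool pointing down it reaches from about 0.4 to 0.9 m from the base axis. Payload 5.6 kg.
Tool frame: the origin (TCP) lies at the very end of the fingers, on their centre line; the grasp point (between the pads) lies 19 mm behind it; z points along the fingers, y is the direction in which the jaws open and shut (so a half turn about z gives the same grasp; the last joint's range is limited). The gripper opens to 92 mm and grips with 3 to 60 N. Pads are 20 mm wide; open, the fingers measure 128 mm over their backs; the gripper's body (75 mm by 189 mm) begins 69 mm behind the grasp point.
Start: joints at [-1.35, 0.468, -0.012, 1.603, 0.006, 1.071, -0.056], TCP at [0.17, 0.628, 0.215] pointing down, gripper open.
Joint ranges: [-2.53, 2.53], [-0.31, 2.02], [-1.57, 1.55], [0.28, 2.44], [-1.29, 4.43], [0.15, 1.84], [-2.92, 2.92]. Speed limits (rad/s): [2.57, 2.57, 3.14, 3.14, 3.14, 3.14, 3.14].

## Interface

Orientations are given as a rotation vector (axis times angle).
In Python, from workcell import arm, eyes, workorder, finder gives the robot as it stands. The module is installed in compiled form; this text tells all that it offers.
- The arm moves only by the tool arm_command, never from a script. Its argument "series" is one flat list of numbers, 4 for each row, row after row: the shift along the tool's x, y, z in cm, then the turn about the tool's z in degrees. A call has 1 to 8 rows; each row is the pose to reach, as a shift and turn from the pose commanded when the call began, along the tool's axes at that moment; what a row does not reach only later rows make up. A row lasts 1/10 s, in which the tool goes at most 50 mm and 8.59 degrees, less where a joint would pass 70% of its speed; a pose out of reach is approached as far as the arm can. A call with a gripper value outside its range is refused whole. "gripper" is the gripper command: -1 is fully open, 1 is shut, values between are in proportion, set as the call begins (left out, the last holds). The fingers move at their own pace and stop on an object; "force" is the grip in N (left out, the last holds). Time passes only in rows, so rows that repeat a pose let the fingers close. It gives the time, the measured TCP pose, the force and the opening at its end, in the units of the state.
- arm.observe(): the state, without advancing time (a new reading comes with each control period).
- eyes.capture(name): name is "scene" or "top" or "wrist"; returns a dict with "pixels" (384x512x3 uint8, blue, green, red), "fov_y" (degrees; the focal length in pixels is half the picture's height over the tangent of half this angle, whatever the lens; pixels are square), "cx", "cy" (the principal point, pixels), "R" (3x3) and "t" (3): a world point X has camera coordinates R X + t. Camera axes: x right, y down, z forward; pixel columns grow to the right and rows downward; lengths in m; the calibration is good to about 2 mm. A picture is of the moment at which its call begins. There is no depth.
- workorder.sign_off(): hands the job in, once; it reports no verdict.
Trained networks look in a picture, given as the dict that the camera call returned (one of the last four; its "shot" number tells which), for a name from the list of things; names that differ only in an ending like _2 or _b are one class to them, and where a whole thing is asked for, a point or a joint stands for the part that bears it (a point fixed in the world has none). Each returns a list of dicts, best first, with "p" (0 to 1); they miss things now and then, are a little off and sometimes report something else, mostly with a low value. They report only what shows in the picture. A call takes as long as a camera call.
- finder.trace(label, picture): "mask" (384x512 bool, what is visible of it) and "extent" ([left, top, right, bottom] in pixels, round what is visible of it).
The state is a dict: "time": time; "q": joint angles; "dq": joint speeds; "joint_torque": joint torques, N m; "tcp_pos": TCP position; "tool_rot": TCP orientation; "wrist_force": force on the tool from outside, world axes, zero at the start; "moment": the same for the moment, N m; "grip_width": opening from 0.0 (shut) to 1.0 (fully open).
Only numpy, scipy, OpenCV 4.12 (cv2) and the standard library are available. Lean on these libraries where they do the work, as an engineer would, in place of code of your own. Each camera call takes 0.05 s, during which the arm holds its last target. There are 200 camera calls.

## Working session

There is one attempt and no reset: what is moved stays moved. The work goes in short steps, Python scripts to look and compute and a tool call to move; the robot and the scene stay as the last step left them, time stands still between calls to the robot, and variables do not carry over. Pictures are saved under pics/ and viewed, about 8 in all and at most 12, crops included, and the job is handed in when it is done.

Besides the shell and the picture viewer there is one more tool, called after "Request:" as a command line: name --argument value ..., lists and objects as JSON in quotes. arm_command: Moves the arm, as the interface text tells. Its arguments: {"type":"object","properties":{"series":{"type":"array"},"gripper":{"type":"number"},"force":{"type":"number"}},"required":["series"]}

```bash
mkdir -p pics; cat > h.py <<'E'
import numpy as np, cv2
from workcell import arm, eyes, workorder, finder
def f(p): return p["pixels"].shape[0]/2/np.tan(np.radians(p["fov_y"])/2)
def ray(p,u,v):
    R=np.array(p["R"]);t=np.array(p["t"]);k=f(p)
    d=R.T@np.array([(u-p["cx"])/k,(v-p["cy"])/k,1.]);return -R.T@t,d/np.linalg.norm(d)
def atz(p,u,v,z):
    o,d=ray(p,u,v);return o+d*(z-o[2])/d[2]
def proj(p,X):
    c=np.array(p["R"])@np.array(X)+np.array(p["t"]);return np.array([p["cx"]+f(p)*c[0]/c[2],p["cy"]+f(p)*c[1]/c[2]])
def tri(rs):
    A=sum(np.eye(3)-np.outer(d,d) for o,d in rs);b=sum((np.eye(3)-np.outer(d,d))@o for o,d in rs);return np.linalg.solve(A,b)
E
python3 - <<'E'
from h import *
s=arm.observe();print({k:np.round(v,3).tolist() for k,v in s.items()})
ims=[]
for n in("scene","top","wrist"):
    p=eyes.capture(n);ims.append(p["pixels"]);print(n,p["fov_y"],p["cx"],p["cy"],np.round(p["t"],3))
    for l in("tester","selector_grip","start_top","wrench","tape","funnel"):
        for r in finder.trace(l,p)[:2]:
            m=r["mask"];ys,xs=np.nonzero(m);print(l,round(r["p"],2),r["extent"],round(xs.mean(),1),round(ys.mean(),1),atz(p,xs.mean(),ys.mean(),{"selector_grip":.095,"start_top":.09}.get(l,.02)).round(3))
cv2.imwrite("pics/a.png",cv2.resize(np.vstack([np.hstack(ims[:2]),np.hstack([ims[2],ims[2]*0])]),(800,600)))
E
```

```text
{'time': 0.0, 'q': [-1.35, 0.468, -0.012, 1.604, 0.006, 1.071, -0.056], 'dq': [-0.001, -0.001, 0.002, -0.001, 0.0, 0.0, -0.002], 'joint_torque': [0.001, -52.056, -0.012, -24.374, -0.057, 0.017, 0.0], 'tcp_pos': [0.169, 0.627, 0.214], 'tool_rot': [-0.413, -3.114, 0.003], 'wrist_force': [-0.552, 0.699, 0.608], 'moment': [0.02, 0.042, -0.006], 'grip_width': 0.997}
scene 54.95024085775214 259.6574097736417 189.38729244640714 [ 0.202 -0.32   1.383]
tester 0.89 [202.0, 149.4, 304.8, 233.8] 252.7 189.4 [0.543 0.011 0.02 ]
selector_grip 0.74 [254.8, 173.0, 274.0, 191.6] 265.2 181.9 [0.578 0.064 0.095]
start_top 0.44 [230.9, 159.1, 243.7, 164.2] 238.3 160.9 [ 0.526 -0.039  0.09 ]
wrench 0.65 [166.1, 204.0, 231.6, 250.9] 200.6 227.6 [ 0.721 -0.044  0.02 ]
tape 0.89 [284.3, 228.1, 306.6, 248.5] 294.1 236.1 [0.649 0.172 0.02 ]
funnel 0.46 [196.9, 150.0, 215.9, 174.1] 203.7 162.3 [ 0.498 -0.172  0.02 ]
top 56.07432985202751 251.87637081387564 195.2262963651201 [0.013 0.632 0.765]
tester 0.67 [193.2, 182.3, 216.0, 204.0] 204.9 193.4 [0.638 0.166 0.02 ]
tester 0.61 [206.0, 174.6, 331.7, 291.8] 268.5 234.2 [0.548 0.006 0.02 ]
selector_grip 0.83 [237.3, 206.5, 257.4, 231.6] 245.5 218.6 [0.571 0.061 0.095]
wrench 0.62 [267.0, 154.0, 344.2, 191.7] 299.6 173.7 [ 0.702 -0.063  0.02 ]
tape 0.95 [196.1, 183.5, 216.1, 202.2] 204.1 193.6 [0.637 0.168 0.02 ]
funnel 0.95 [322.1, 249.7, 354.4, 275.5] 337.6 260.2 [ 0.497 -0.159  0.02 ]
wrist 59.37941382011506 256.6890840087389 193.35538709917194 [-0.65  -0.033  0.391]
```

View pics/a.png

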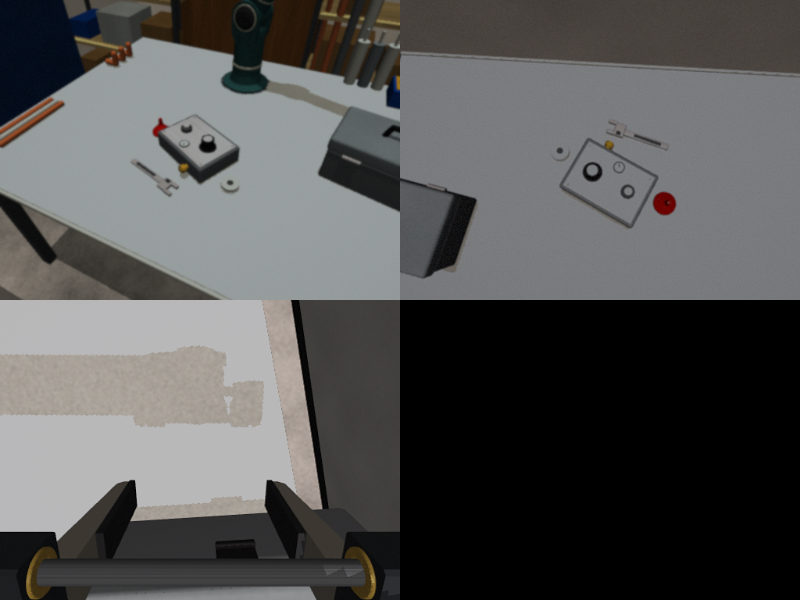

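The scene picture shows the tester with the selector at about (208,143) and the plunger at (187,127). The top picture has them at (593,171) and (628,191). The wrench, tape and funnel all stand clear of both. Next I refine the two targets from two views and get the wrist camera offset.

```bash
python3 - <<'E'
from h import *
from scipy.spatial.transform import Rotation as Ro
s=arm.observe();T=Ro.from_rotvec(s["tool_rot"]).as_matrix();print(T.round(3))
p=eyes.capture("wrist");R=np.array(p["R"]);c=-R.T@p["t"];print("cam in tool",T.T@(c-s["tcp_pos"]),"fwd in tool",T.T@R[2],"right",T.T@R[0])
a=eyes.capture("scene");b=eyes.capture("top")
for l in("selector_grip",):
    rs=[]
    for q in(a,b):
        m=finder.trace(l,q)[0]["mask"];ys,xs=np.nonzero(m);rs.append(ray(q,xs.mean(),ys.mean()))
    print(l,tri(rs).round(4))
# plunger: pixel estimates from picture (scale 1.28)
print(tri([ray(a,187*1.28,127*1.28),ray(b,(628-400)*1.28,190*1.28)]).round(4))
E
```

```text
[[-0.965  0.261  0.   ]
 [ 0.261  0.965  0.   ]
 [-0.     0.    -1.   ]]
cam in tool [ 0.08348484 -0.0002102  -0.16949938] fwd in tool [-2.93304642e-01  3.76321494e-04  9.56018957e-01] right [ 6.77829449e-04  9.99999753e-01 -1.85677152e-04]Traceback (most recent call last):
  File "<stdin>", line 9, in <module>
IndexError: list index out of range
```

Request:
arm_command --series '[0,0,-5,0,0,0,-10,0,-1,-1,-12,4,-4.4,-4.1,-12,10,-7.8,-7.2,-12,16,-11.2,-10.3,-12,22,-14.6,-13.4,-12,28,-18,-16.5,-12,30]' --gripper -1

```text
time: 2.05
tcp_pos: [0.301, 0.4195, 0.3348]
tool_rot: [1.209, 2.899, 0.001]
wrist_force: [0.6, 0.8, 0.6]
grip_width: 1.0
```

Request:
arm_command --series '[-4.8,-1,0,4,-9.6,-2.1,0,8,-14.4,-3.1,0,12,-19.2,-4.2,0,16,-24,-5.2,0,20,-28.8,-6.3,0,24,-33.6,-7.3,0,28,-38.4,-8.3,0,30]'

```text
time: 2.85
tcp_pos: [0.5132, 0.0889, 0.3351]
tool_rot: [1.917, 2.488, 0.002]
wrist_force: [0.6, 0.7, 0.1]
grip_width: 0.997
```

```bash
cat >> h.py <<'E'
def look(name):
    p=eyes.capture("wrist");cv2.imwrite(f"pics/{name}.png",p["pixels"])
    np.save(f"{name}.npy",dict(p,pixels=None),allow_pickle=True)
    s=arm.observe();print(s["time"],np.round(s["tcp_pos"],4),np.round(s["tool_rot"],3),"q7",round(s["q"][6],3))
    for l,z in(("selector_top",.106),("start_top",.092)):
        for r in finder.trace(l,p)[:2]:
            ys,xs=np.nonzero(r["mask"]);print(l,round(r["p"],2),np.round(r["extent"],1),xs.mean().round(1),ys.mean().round(1),atz(p,xs.mean(),ys.mean(),z).round(4))
    return p
E
python3 -c "
from h import *
look('w1')"
```

```text
2.9 [0.5167 0.0803 0.3354] [ 1.928e+00  2.473e+00 -1.000e-03] q7 0.107
selector_top 0.82 [173.5 106.1 370.8 303.8] 266.4 208.6 [0.5401 0.035  0.106 ]
start_top 0.49 [226.1 247.1 249.3 264.3] 238.3 251.0 [ 0.5211 -0.038   0.092 ]
```

View pics/w1.png

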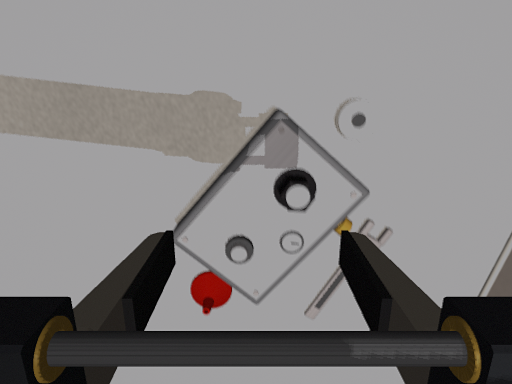

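The wrist view shows the knob's bright top near (297,197), the plunger's top near (239,254), the funnel at (211,290) and the tape at (357,120). The wrench is at about (350,270).

```bash
python3 - <<'E'
from h import *
from scipy.spatial.transform import Rotation as Ro
p=np.load("w1.npy",allow_pickle=True).item();im=cv2.imread("pics/w1.png");p["pixels"]=im
a=atz(p,297,197,.106);b=atz(p,239,254,.092);print(a,b,np.linalg.norm((a-b)[:2]))
s=arm.observe();T=Ro.from_rotvec(s["tool_rot"]).as_matrix();print(T.round(3))
print("sel in tool cm",T.T@(a-s["tcp_pos"])*100)
c=cv2.resize(im[150:280,210:340],None,fx=4.5,fy=4.5,interpolation=cv2.INTER_CUBIC);cv2.imwrite("pics/w1c.png",c)
E
```

```text
[0.57280696 0.05947425 0.106     ] [ 0.52308057 -0.04215288  0.092     ] 0.11314056611274935
[[-0.25   0.968  0.001]
 [ 0.968  0.25  -0.001]
 [-0.001  0.    -1.   ]]
sel in tool cm [-4.16169045  5.03498375 22.88315511]
```

View pics/w1c.png

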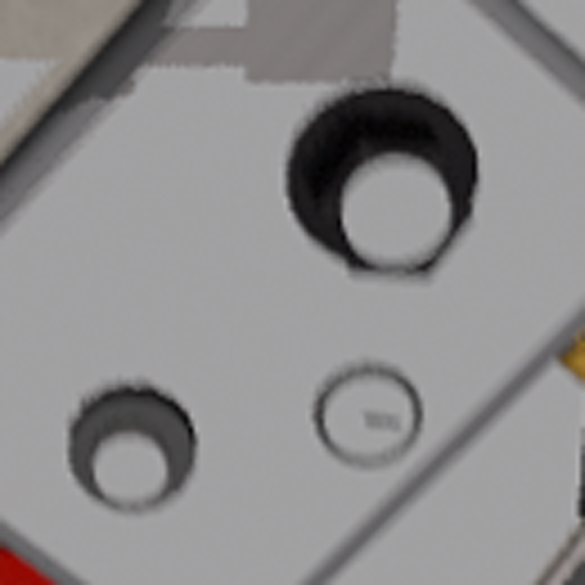

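Request:
arm_command --series '[-1,1.2,3.4,6,-2.1,2.5,6.8,13,-3.2,3.8,10.2,20,-4.2,5,13.5,26,-4.2,5,13.5,30,-4.2,5,13.5,30,-4.2,5,13.5,30]'

```text
time: 3.7
tcp_pos: [0.5714, 0.0644, 0.1999]
tool_rot: [-2.49, -1.914, -0.001]
wrist_force: [-0.0, 0.6, 0.9]
grip_width: 1.005
```

```bash
python3 - <<'E'
from h import *
p=look('w2');im=p["pixels"]
cv2.imwrite("pics/w2c.png",cv2.resize(im[100:300,150:400],None,fx=3,fy=3,interpolation=cv2.INTER_CUBIC))
E
```

```text
3.75 [0.5716 0.0642 0.2003] [-2.491e+00 -1.914e+00 -2.000e-03] q7 -0.187
selector_top 0.71 [153.   96.5 368.9 330.5] 251.5 218.3 [0.5621 0.0467 0.106 ]
start_top 0.75 [221.2 292.4 247.4 317. ] 235.1 301.6 [ 0.5231 -0.0368  0.092 ]
```

View pics/w2c.png

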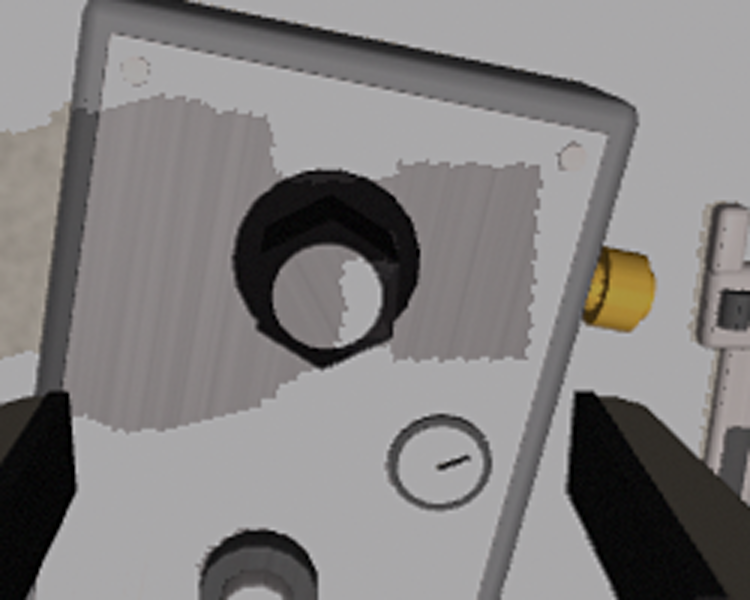

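The crop shows the knob's top disc at (328,296) in the crop, which is full-frame (259.3,198.7). The vertical flats face left and right, so the jaws are aligned to within about 2 degrees. The plunger is partly visible at the bottom.

```bash
python3 - <<'E'
from h import *
from scipy.spatial.transform import Rotation as Ro
im1=cv2.imread("pics/w1.png");im2=cv2.imread("pics/w2.png")
p,q=[np.load(f"w{i}.npy",allow_pickle=True).item() for i in(1,2)];p["pixels"]=im1;q["pixels"]=im2
X=tri([ray(p,298,196.7),ray(q,259.3,198.7)]);print("sel tri",X,atz(p,298,196.7,.106),atz(q,259.3,198.7,.106))
Y=tri([ray(p,238.9,254.4),ray(q,235.1,301.6)]);print("pl",Y,atz(p,238.9,254.4,.092),atz(q,235.1,301.6,.092))
S=atz(q,259.3,198.7,.106)
s=arm.observe();T=Ro.from_rotvec(s["tool_rot"]).as_matrix();print(s["tcp_pos"],s["moment"],s["wrist_force"],"sel in tool cm",T.T@(S-s["tcp_pos"])*100)
yaw=np.arctan2(T[1,1],T[0,1]);a=np.radians(np.arange(0,360,60)+30)
for d in(-6,-3,0,3,6):
    b=a+yaw+np.radians(d);print(d,[((proj(q,S+np.array([.022*np.cos(t),.022*np.sin(t),0]))-[150,100])*3).round().tolist() for t in b])
E
```

```text
sel tri [0.57312065 0.06179853 0.10898372] [0.57389476 0.06016584 0.106     ] [0.57280281 0.06168631 0.106     ]
pl [ 0.52250483 -0.04262739  0.08720697] [ 0.52309401 -0.04277054  0.092     ] [ 0.52311334 -0.0367354   0.092     ]
[0.57171197 0.06373016 0.20054782] [-0.05730281  0.04162951  0.04422071] [0.64739692 0.40115275 0.75944127] sel in tool cm [-0.18426692  0.14744174  9.45467472]
-6 [[402.0, 265.0], [337.0, 218.0], [262.0, 250.0], [255.0, 327.0], [319.0, 370.0], [392.0, 341.0]]
-3 [[400.0, 261.0], [333.0, 218.0], [260.0, 254.0], [257.0, 330.0], [323.0, 371.0], [394.0, 337.0]]
0 [[398.0, 258.0], [328.0, 218.0], [258.0, 257.0], [259.0, 334.0], [328.0, 371.0], [396.0, 334.0]]
3 [[396.0, 254.0], [324.0, 218.0], [256.0, 261.0], [261.0, 337.0], [332.0, 371.0], [399.0, 331.0]]
6 [[394.0, 251.0], [320.0, 218.0], [254.0, 265.0], [264.0, 340.0], [336.0, 370.0], [400.0, 327.0]]
```

Request:
arm_command --series '[-0.2,0.15,4,2,-0.2,0.15,8,2,-0.2,0.15,10.5,2,-0.2,0.15,12.1,2,-0.2,0.15,12.1,2,-0.2,0.15,12.1,2]'

```text
time: 4.45
tcp_pos: [0.5733, 0.0606, 0.0797]
tool_rot: [2.527, 1.866, 0.002]
wrist_force: [0.9, 0.4, 0.5]
grip_width: 1.004
```

```bash
cat >> h.py <<'E'
def feel(n=4):
    M=[];
    for i in range(n):
        eyes.capture("top");s=arm.observe();M.append(np.r_[s["moment"],s["wrist_force"]])
    from scipy.spatial.transform import Rotation as Ro
    T=Ro.from_rotvec(s["tool_rot"]).as_matrix()
    print("t",round(s["time"],2),"M,F",np.mean(M,0).round(3),"sd",np.std(M,0)[2].round(3),"tcp",np.round(s["tcp_pos"],4),"yaw",np.degrees(np.arctan2(T[1,1],T[0,1])).round(2),"w",round(s["grip_width"]*92,1),"q7",round(s["q"][6],3),"tq7",round(s["joint_torque"][6],3))
E
python3 -c "
from h import *
feel()"
```

```text
t 4.65 M,F [-0.088  0.093  0.018 -0.087  0.19  -0.386] sd 0.014 tcp [0.5735 0.0607 0.08  ] yaw -17.11 w 92.1 q7 -0.112 tq7 -0.001
```

Request:
arm_command --series '[0,0,0,0,0,0,0,0,0,0,0,0,0,0,0,0,0,0,0,0,0,0,0,0]' --gripper 1 --force 50

```text
time: 5.25
tcp_pos: [0.5724, 0.0605, 0.0785]
tool_rot: [-2.527, -1.866, 0.0]
wrist_force: [-0.6, -0.2, -0.3]
grip_width: 0.501
```

```bash
python3 -c "
from h import *
feel()"
```

```text
t 5.45 M,F [-0.044  0.489  0.006 -1.916  0.436  1.249] sd 0.029 tcp [0.5722 0.0606 0.0786] yaw -17.12 w 37.6 q7 -0.112 tq7 0.019
```

Request:
arm_command --series '[0,0,0,-7,0,0,0,-14,0,0,0,-21,0,0,0,-28,0,0,0,-34,0,0,0,-37,0,0,0,-39,0,0,0,-39]'

```text
time: 6.25
tcp_pos: [0.573, 0.0606, 0.0786]
tool_rot: [1.76, 2.601, 0.001]
wrist_force: [3.1, 0.1, -3.4]
grip_width: 0.412
```

```bash
python3 -c "
from h import *
feel()"
```

```text
t 6.45 M,F [ 0.18  -0.709 -0.211  3.047  0.799 -2.559] sd 0.037 tcp [0.573  0.0607 0.0786] yaw 21.84 w 37.7 q7 0.451 tq7 0.191
```

Request:
arm_command --series '[0,0,0,-1.5,0,0,0,-3,0,0,0,-3]'

```text
time: 6.75
tcp_pos: [0.573, 0.0607, 0.0786]
tool_rot: [1.689, 2.648, 0.001]
wrist_force: [4.4, 1.1, -4.8]
grip_width: 0.408
```

```bash
python3 -c "
from h import *
feel()"
```

```text
t 6.95 M,F [ 0.28  -1.254 -0.284  4.94   1.176 -5.06 ] sd 0.03 tcp [0.573  0.0606 0.0787] yaw 24.87 w 37.8 q7 0.495 tq7 0.251
```

Request:
arm_command --series '[0,0,0,-1.5,0,0,0,-3,0,0,0,-3]'

```text
time: 7.25
tcp_pos: [0.5731, 0.0607, 0.0786]
tool_rot: [1.617, 2.692, 0.001]
wrist_force: [4.3, 1.5, -4.8]
grip_width: 0.409
```

```bash
python3 -c "
from h import *
feel()"
```

```text
t 7.45 M,F [ 0.261 -1.334  0.228  4.877  0.995 -4.585] sd 0.017 tcp [0.5731 0.0607 0.0787] yaw 27.98 w 37.6 q7 0.54 tq7 -0.224
```

Request:
arm_command --series '[0,0,0,-4,0,0,0,-8,0,0,0,-10,0,0,0,-11.5,0,0,0,-11.5]'

```text
time: 7.95
tcp_pos: [0.5733, 0.0609, 0.0787]
tool_rot: [1.343, 2.839, 0.002]
wrist_force: [6.8, 2.2, -5.3]
grip_width: 0.411
```

```bash
python3 -c "
from h import *
feel()"
```

```text
t 8.15 M,F [ 0.484 -1.417 -0.345  5.488  1.862 -5.392] sd 0.018 tcp [0.5733 0.0609 0.0787] yaw 39.35 w 37.6 q7 0.706 tq7 0.375
```

Request:
arm_command --series '[0,0,0,-0.8,0,0,0,-1.5,0,0,0,-1.5]'

```text
time: 8.45
tcp_pos: [0.5733, 0.0609, 0.0787]
tool_rot: [1.306, 2.856, 0.002]
wrist_force: [5.7, 1.8, -5.6]
grip_width: 0.409
```

```bash
python3 -c "
from h import *
feel()"
```

```text
t 8.65 M,F [ 0.469 -1.415 -0.471  5.357  1.749 -5.957] sd 0.012 tcp [0.5732 0.0609 0.0786] yaw 40.83 w 37.5 q7 0.727 tq7 0.476
```

The torque rose at about 4.5 N m/rad, which is the end stop, with click 0 at a yaw of about 34.7°. Now four clicks back clockwise, to a yaw of about -34°.

Request:
arm_command --series '[0,0,0,6,0,0,0,6,0,0,0,13,0,0,0,20,0,0,0,27,0,0,0,34,0,0,0,41,0,0,0,48]'

```text
time: 9.45
tcp_pos: [0.5723, 0.0605, 0.0786]
tool_rot: [2.359, 2.075, -0.001]
wrist_force: [3.4, 0.4, -3.7]
grip_width: 0.41
```

Request:
arm_command --series '[0,0,0,7,0,0,0,14,0,0,0,20,0,0,0,24,0,0,0,26.9,0,0,0,26.9,0,0,0,26.9]'

```text
time: 10.15
tcp_pos: [0.5718, 0.0607, 0.0786]
tool_rot: [-2.772, -1.476, 0.002]
wrist_force: [0.2, 0.6, -0.5]
grip_width: 0.412
```

```bash
python3 -c "
from h import *
feel()"
```

```text
t 10.35 M,F [ 0.15   0.11  -0.048 -0.115  1.051  0.745] sd 0.043 tcp [0.5718 0.0607 0.0786] yaw -33.98 w 37.5 q7 -0.355 tq7 0.041
```

Request:
arm_command --series '[0,0,0,0,0,0,0,0,0,0,0,0,0,0,0,0,0,0,-3,0,0,0,-7,0,0,0,-12,0,0,0,-12,0]' --gripper -1

```text
time: 11.15
tcp_pos: [0.5765, 0.0602, 0.2048]
tool_rot: [2.772, 1.472, 0.017]
wrist_force: [-1.1, -0.1, 0.0]
grip_width: 0.999
```

```bash
python3 - <<'E'
from h import *
p=look('w3');im=p["pixels"]
cv2.imwrite("pics/w3c.png",cv2.resize(im[130:330,150:400],None,fx=3,fy=3,interpolation=cv2.INTER_CUBIC))
from scipy.spatial.transform import Rotation as Ro
s=arm.observe();S=np.array([.5725,.0607,.106])
for y in(-17.1,-34.3):
    a=np.radians(np.arange(0,360,60)+30+y);print(y,[((proj(p,S+np.array([.022*np.cos(t),.022*np.sin(t),0]))-[150,130])*3).round().tolist() for t in a])
E
```

```text
11.2 [0.5746 0.0606 0.2018] [2.773 1.474 0.01 ] q7 -0.463
selector_top 0.66 [153.2 101.6 363.1 330.3] 259.3 218.7 [0.5671 0.0412 0.106 ]
selector_top 0.47 [219.5  12.6 277.7  77.2] 246.5 45.2 [0.6354 0.1597 0.106 ]
start_top 0.7 [255.  291.9 277.8 316.9] 267.1 300.3 [ 0.5235 -0.0376  0.092 ]
-17.1 [[359.0, 146.0], [281.0, 128.0], [227.0, 185.0], [252.0, 256.0], [328.0, 272.0], [381.0, 219.0]]
-34.3 [[374.0, 164.0], [305.0, 125.0], [236.0, 163.0], [237.0, 239.0], [305.0, 275.0], [372.0, 239.0]]
```

View pics/w3c.png

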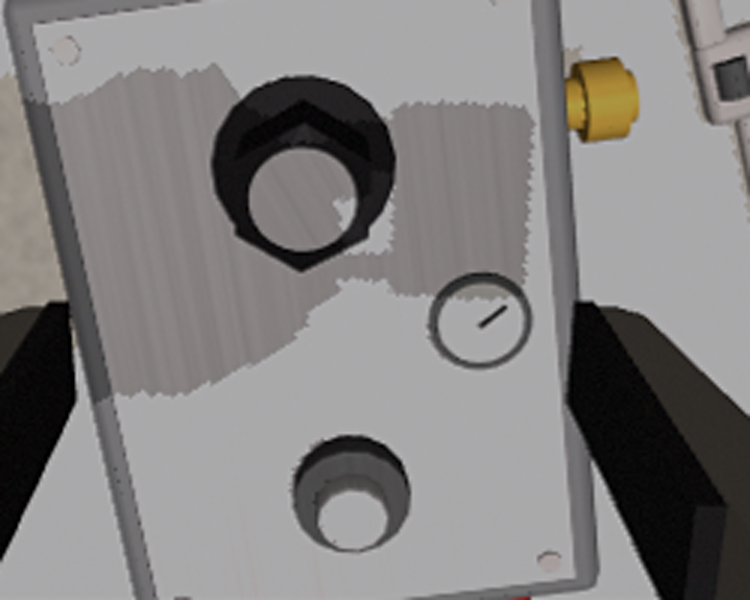

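The hex corners in the crop, (302,271), (236,235) and (369,238), match the click-4 prediction. The plunger's top shows at crop (353,520). Now shut the gripper and move over it.

Request:
arm_command --series '[-4,0.6,0,0,-8,1.2,0,0,-11.3,1.7,0,0,-11.3,1.7,0,0,-11.3,1.7,4,0,-11.3,1.7,8,0,-11.3,1.7,9,0,-11.3,1.7,9,0]' --gripper 1 --force 20

```text
time: 12.1
tcp_pos: [0.5218, -0.0425, 0.1066]
tool_rot: [-2.773, -1.474, 0.008]
wrist_force: [-0.6, -0.0, 0.2]
grip_width: 0.327
```

```bash
python3 - <<'E'
from h import *
p=np.load("w3.npy",allow_pickle=True).item();p["pixels"]=cv2.imread("pics/w3.png")
print(atz(p,267.7,303.3,.092))
feel(3);look('w4')
E
```

```text
[ 0.52217525 -0.04075856  0.092     ]
t 12.25 M,F [-0.062  0.116 -0.024  0.228 -0.469  0.079] sd 0.047 tcp [ 0.5244 -0.0428  0.1098] yaw -34.02 w 18.2 q7 -0.193 tq7 -0.004
12.3 [ 0.5246 -0.0426  0.11  ] [2.773 1.474 0.004] q7 -0.193
selector_top 0.8 [ 70.7   0.  404.3 296.5] 242.8 139.3 [0.5514 0.0102 0.106 ]
```

View pics/w4.png

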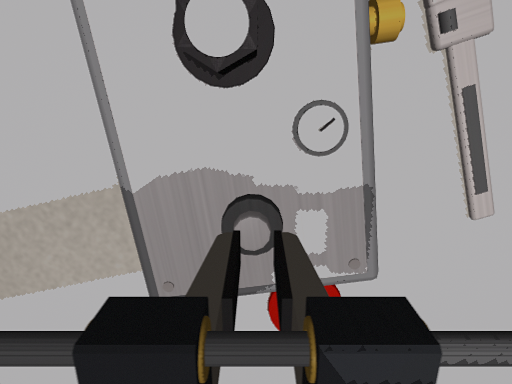

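The picture shows the jaws, still closing, centred over the plunger at about (252,230). The selector is untouched, with its lower flats visible at (235,65).

Request:
arm_command --series '[0,0,0,0,0,0,0.5,0,0,0,1,0,0,0,1.5,0,0,0,1.5,0]'

```text
time: 12.9
tcp_pos: [0.5229, -0.0426, 0.0928]
tool_rot: [-2.774, -1.474, 0.002]
wrist_force: [-0.5, 0.0, 0.7]
grip_width: 0.007
```

Request:
arm_command --series '[0,0,0.5,0,0,0,0.9,0,0,0,1,0,0,0,1,0]'

```text
time: 13.3
tcp_pos: [0.5236, -0.0427, 0.086]
tool_rot: [-2.772, -1.473, -0.002]
wrist_force: [-8.8, 1.4, 29.7]
grip_width: 0.005
```

```bash
python3 -c "
from h import *
feel(3)"
```

```text
t 13.45 M,F [ 2.3300e-01  2.2870e+00  1.4000e-02 -8.9770e+00  1.4120e+00  2.8234e+01] sd 0.023 tcp [ 0.5236 -0.0427  0.086 ] yaw -34.04 w 0.1 q7 -0.161 tq7 -0.004
```

The plunger bottomed: 28 N with the TCP at z = 0.086. Raise now.

Request:
arm_command --series '[0,0,-2,0,0,0,-6,0,2,0,-11,0,5,0,-14,0,8,0,-14,0,9,0,-14,0,9,0,-14,0,9,0,-14,0]'

```text
time: 14.25
tcp_pos: [0.5724, 0.0305, 0.2224]
tool_rot: [-2.775, -1.472, 0.005]
wrist_force: [0.1, -0.4, 0.0]
grip_width: 0.004
```

```bash
python3 - <<'E'
from h import *
p=look('w5');feel(2);S=np.array([.5725,.0607,.106]);im=p["pixels"].copy()
for y,c in((-17.1,(0,0,255)),(-34.3,(0,255,0))):
    for a in np.radians(np.arange(0,360,60)+30+y):
        u=proj(p,S+np.array([.022*np.cos(a),.022*np.sin(a),0]));cv2.circle(im,tuple(np.round(u).astype(int).tolist()),1,c,-1)
print(proj(p,[.523,-.0425,.092]))
u=proj(p,S).astype(int);cv2.imwrite("pics/w5c.png",cv2.resize(im[max(0,u[1]-60):u[1]+140,max(0,u[0]-100):u[0]+150],None,fx=3,fy=3,interpolation=cv2.INTER_CUBIC))
b=eyes.capture("top")
for l in("wrench","tape","funnel"):
    for r in finder.trace(l,b)[:1]:
        ys,xs=np.nonzero(r["mask"]);print(l,round(r["p"],2),r["extent"],xs.mean().round(1),ys.mean().round(1))
E
```

```text
14.3 [0.5724 0.0301 0.2226] [-2.776 -1.471  0.004] q7 -0.426
selector_top 0.68 [139.7  68.5 350.2 297.5] 247.3 174.3 [0.5723 0.0455 0.106 ]
start_top 0.68 [141.8  69.6 348.  296. ] 247.1 174.5 [0.5699 0.0428 0.092 ]
t 14.5 M,F [-0.065  0.118 -0.036  0.927  0.245  0.316] sd 0.012 tcp [0.5732 0.0308 0.2234] yaw -34.12 w 0.1 q7 -0.427 tq7 0.002
[256.89184417 268.54586004]
wrench 0.58 [321.3, 179.5, 343.4, 192.3] 331.3 184.6
tape 0.49 [195.0, 184.3, 204.8, 203.8] 198.8 192.4
funnel 0.91 [321.8, 245.9, 353.4, 273.9] 337.8 260.1
```

View pics/w5c.png

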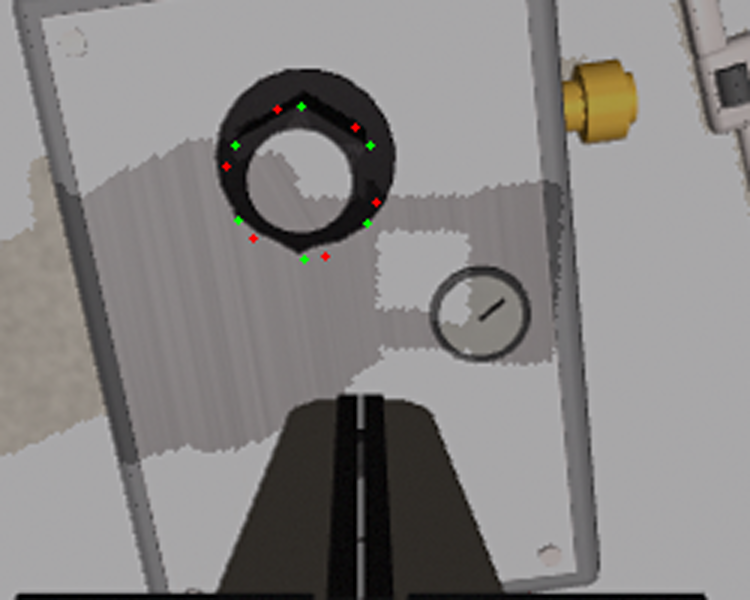

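The knob's corner at crop (300,253) matches the green click-4 markers. The fingers hide the plunger, but nothing is touching it. The arm partly hides the wrench and tape in the top view, and the arm never went near either of them.

```bash
python3 -c "
from h import *
print(workorder.sign_off())"
```

```text
the job is handed in; nothing more can be done
None
```

I wound the selector anticlockwise to its end stop, turned it back four clicks and let it rest. I then pressed the start plunger fully down, let go, and handed the job in at about 14.6 s. The sign-off gave no verdict.

- **End stop:** the torque rose at about 4.5 N m per rad and reached about 0.47 N m, under the 0.65 N m damage limit. That puts click 0 at a gripper yaw of about 34.7°, so the selector started in click 3.
- **Click 4:** I turned back 68.7° clockwise to a yaw of -34.0°, where the torque was close to zero. The wrist pictures after letting go and after the press both match the angle expected for click 4.
- **Plunger:** it was held at the bottom with 28 N and the fingertips 86 mm above the shelf, which is the full 6 mm of travel. I then lifted the arm about 14 cm clear.

**Weaker checks:**
- The fingers hid the plunger in the last picture, so I did not see it spring back up.
- In the last top view the funnel had not moved. The arm partly covered the wrench and tape, so I could not measure them there, but the tool never went near either.
- My two-view heights were about 3 mm high for the selector top and 5 mm low for the plunger top. I used the heights in the text for both.

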